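# Make up the baker's tool box and the mixer's spares tray

## Robot

A 6-joint arm with a two-finger parallel gripper is mounted at the origin on a cart in front of the work surface, level with it; the furniture and walls round the work are solid. World frame = base frame: x ahead of the robot, y to its left, z up, the work surface at z = 0. Lengths are in m, angles in rad, forces in N, time in s.
With the tool pointing down it reaches from about 0.25 to 0.775 m from the base axis. Payload 4 kg.
Tool frame: the origin (TCP) lies midway between the tips of the shut fingers; the grasp point (between the pads) lies 19 mm behind it; z points along the fingers, y is the line along which they close (so a half turn about z gives the same grasp; the last joint's range is limited). The gripper opens to 85 mm and grips with 20 to 120 N. Pads are 22 mm wide; open, the fingers measure 114 mm over their backs; the gripper's body (76 mm by 85 mm) begins 54 mm behind the grasp point. The pads swing forward as they close: fully open they stand 13 mm farther back than shut.
Start: joints at [-1.23, 0.087, 1.371, -0, 1.684, -0.103], TCP at [0.236, -0.497, 0.231] pointing down, gripper open.
Joint ranges: [-3.1, 3.1], [-0.76, 2.03], [0.27, 2.55], [-1.08, 4.22], [0.17, 2.65], [-2.57, 2.57]. Speed limits (rad/s): [2.79, 2.79, 3.14, 3.14, 3.14, 3.14].

## Interface

Orientations are given as a unit quaternion [x, y, z, w].
In Python, from rig import ctrl gives the robot as it stands. The module is installed in compiled form; this text tells all that it offers.
- The arm moves only by the tool play_rows, never from a script. Its argument "increments" is text: rows parted by semicolons, each of 5 numbers parted by spaces: the shift along the world's x, y, z in shares of 0.5 m (1.0 is 0.5 m), then the turn about the world's z in a scale on which 1.0 is 90 degrees, then the closure, from -1 (fully open) to 1 (shut). A call has 1 to 8 rows; each row is the pose to reach, as a shift and turn from the pose commanded when the call began; what a row does not reach only later rows make up. A row lasts 1/8 s, in which the tool goes at most 62.5 mm and 10.7 degrees, less where a joint would pass 70% of its speed; a pose out of reach is approached as far as the arm can. No shift or turn number may pass 1 either way. A call with a gripper value outside its range is refused whole. The fingers move at their own pace and stop on an object; "squeeze" is the grip in N (left out, the last holds). Time passes only in rows, so rows that repeat a pose let the fingers close. It gives the time, the measured TCP pose, the force, the opening and the grip force at its end, in the units of the state.
- ctrl.get_state(): the state, without advancing time (a new reading comes with each control period).
- ctrl.camera(name): name is "scene" or "top" or "wrist"; returns a dict with "pixels" (420x560x3 uint8, red, green, blue), "fx", "fy", "cx", "cy" (pixels), "R" (3x3) and "t" (3): a world point X has camera coordinates R X + t. Camera axes: x right, y down, z forward; pixel columns grow to the right and rows downward; lengths in m; the calibration is good to about 2 mm. A picture is of the moment at which its call begins. There is no depth.
- ctrl.job_done(): hands the job in; it is judged then, once.
The state is a dict: "time_s": time; "qpos": joint angles; "dq": joint speeds; "joint_efforts": joint torques, N m; "tool_pos": TCP position; "eef_rot": TCP orientation; "force": force on the tool from outside, world axes, zero at the start; "moment": the same for the moment, N m; "opening": opening from 0.0 (shut) to 1.0 (fully open); "gripper_force": force on a finger pad.
Only numpy, scipy, OpenCV 4.12 (cv2) and the standard library are available. Lean on these libraries where they do the work, as an engineer would, in place of code of your own. Each camera call takes 0.05 s, during which the arm holds its last target. There are 200 camera calls.

## Task

Make up the baker's tool box: lift its cantilever tray by the black grip and swing it back, stand the wind-up timer upright in the compartment underneath, lower the tray fully shut again and have the probe thermometer lying in that tray. Make up the mixer spares in the flat steel tray: the hex key in the narrow left-hand compartment and the T-shaped clamp bolt in the wide right-hand one, each lying flat on the bottom. The marker pen belongs to neither kit, so leave it where it lies.

Things in the scene. Friction and masses are not known exactly. Their poses are not given: they have to be found in the camera images.
- tool_box: Grey sheet-steel cantilever tool box, fixed: open-topped body 130 (x) by 240 (y) by 75 mm high, 3 mm walls and floor, undivided inside. Origin: centre of its underside. -x is its front (towards the robot), z up. At the start its lift tray covers it completely.
- lift_tray: Tray on the tool box, 130 (x) by 240 (y), walls 34 high, 3 mm sheet. Origin: middle of its underside, 76 mm above the bench when shut. A partition 3 mm thick, 28 high, along y at x = 0 leaves two channels 60 by 234; use either. Over it the black grip, a bar 10 mm thick (x), 98 long (y), its middle 49.5 above the origin. Arms keep the tray level and parallel to the box: it shifts, never turns.
- tray_arm (a joint): Swing q of the tray's 95 mm arms, rad: 0 shut (arms lean 55 deg to the box's -x), 1.92 open, at the stop (55 deg to +x). From shut the tray has moved, in the box's axes, +x by 0.095*(sin(q-0.96)+0.819) m, +z by 0.095*(cos(q-0.96)-0.574) m: open it is 156 mm back, at its old height; on top (q = 0.96) 41 mm up. Beyond the top its weight (0.35 kg, light friction) lays it open or shut and keeps it so.
- parts_tray: Flat stainless-steel tray fixed to the bench, 118 (x) by 159.5 (y) by 16 mm high, 2.5 mm walls and floor. Origin: centre of its underside. A wall 2.5 mm thick along x at y = +8 mm divides it: the narrow compartment is 113 (x) by 68 (y) mm, centred at y = +43.3 mm; the wide one 113 by 84 mm, centred at y = -35.3 mm.
- kitchen_timer: Wind-up kitchen timer, a white block with a large round dial on its front (-x), 62 (x) by 66 (y) by 66 mm high, standing upright. Origin: centre of its underside; the block lies from x = -9 to +31 mm and is 66 mm wide in y between flat sides; the dial stands out in front.
- probe_thermometer: Dial probe thermometer, lying, 137 mm long in y. Origin: middle of its length, at bench level, z up. At the -y end is the round dial, 37 mm in diameter, 11 mm thick in y (from y = -67 to -56 mm), its centre 18 mm up; from it a thin stem, 3.6 mm, slopes down to the tip at y = +68 mm. It balances at the dial.
- clamp_bolt: Clamp bolt of the mixer bar, bright metal, lying: a shank 12 mm in diameter along y, a 20 mm wide and 16 mm high head at the -y end and a cross bar 50 mm long in x at y = +27 mm; 50 (x) by 59 (y) by 16 mm. Origin: its middle, at bench level, on the shank's line; shank axis 8 mm up; it balances at the origin.
- hex_key: L-shaped hex key, bright metal, lying flat, 33 (x) by 93 (y) by 5 mm. Origin: middle of its outline, at bench level. The long leg, 6 mm wide, runs along y at x = -13 mm; the short leg runs along x at y = -43 mm, from the long leg to x = +16 mm.
- pen: Marker pen, white and green, 135 mm long in y, 17 mm thick, lying. Origin: its middle, at bench level. It is not to be moved. It lies in front of the tall spiral mixer, whose bowl and guard begin at world x = 0.61 between y = -0.29 and -0.02, up to 0.55 m high: keep wrist and forearm clear of it.

How it is judged:
At the end, for the whole second after the job is handed in: Lift tray shut (arm under 0.06 rad); timer upright (0.15 rad) on the tool box floor under it; thermometer lying in the lift tray; hex key flat in the narrow and clamp bolt flat in the wide compartment of the steel tray; all four at rest (value of joint tray_arm below 0.06 rad and x of kitchen_timer in the frame of tool_box between -0.06 and 0.06 m and y of kitchen_timer in the frame of tool_box between -0.115 and 0.115 m and z of kitchen_timer in the frame of tool_box between -0.002 and 0.012 m and angle between kitchen_timer's own z axis and vertical below 0.15 rad and x of probe_thermometer in the frame of lift_tray between -0.0635 and 0.0635 m and y of probe_thermometer in the frame of lift_tray between -0.115 and 0.115 m and z of probe_thermometer in the frame of lift_tray between -0.02 and 0.03 m and angle between each of probe_thermometer, clamp_bolt's own y axis and vertical above 1.3 rad and x of hex_key in the frame of parts_tray between -0.058 and 0.058 m and y of hex_key in the frame of parts_tray between 0.0105 and 0.077 m and z of hex_key in the frame of parts_tray between -0.002 and 0.011 m and (angle between hex_key's own z axis and vertical below 0.12 rad or angle between hex_key's own z axis and vertical above 3.02 rad) and x of clamp_bolt in the frame of parts_tray between -0.056 and 0.056 m and y of clamp_bolt in the frame of parts_tray between -0.077 and 0.0055 m and z of clamp_bolt in the frame of parts_tray between -0.004 and 0.02 m and linear speed of each of kitchen_timer, probe_thermometer, clamp_bolt, hex_key below 0.02 m/s); the robot touches nothing.
It fails at once if the marker pen is pushed more than 40 mm away or picked up (distance of pen from where it was at the start of the episode above 0.04 m).
It also fails if it takes over 136 s, if anything falls off the work surface, if the arm or the gripper's body presses on something with over 40 N, if the wrist force passes 120 N, or if a joint passes its speed limit or range.

## Working session

There is one attempt and no reset: what is moved stays moved. The work goes in short steps, Python scripts to look and compute and a tool call to move; the robot and the scene stay as the last step left them, time stands still between calls to the robot, and variables do not carry over. Pictures are saved under pics/ and viewed, at most 16 in all, crops included, and the job is handed in when it is done.

Besides the shell and the picture viewer there is one more tool, called after "Emit:" as name(argument=value, ...) on one line, values as JSON. play_rows: Moves the arm, as the interface text tells. Its arguments: {"type":"object","properties":{"increments":{"type":"string"},"squeeze":{"type":"number"}},"required":["increments"]}

```bash
mkdir -p pics
cat > h.py <<'E'
import numpy as np, cv2
from rig import ctrl
def snap(name,fn,save=True):
    c=ctrl.camera(name); np.savez('pics/'+fn+'.npz',**c)
    cv2.imwrite('pics/'+fn+'.png',c['pixels'][:,:,::-1]); return c
def load(fn): return dict(np.load('pics/'+fn+'.npz'))
def back(c,u,v,z):
    R=np.array(c['R']);t=np.array(c['t']);o=-R.T@t
    d=R.T@np.array([(u-c['cx'])/c['fx'],(v-c['cy'])/c['fy'],1]); s=(z-o[2])/d[2]; return (o+s*d).round(4)
def proj(c,X):
    p=np.array(c['R'])@np.array(X)+np.array(c['t']); return np.array([c['fx']*p[0]/p[2]+c['cx'],c['fy']*p[1]/p[2]+c['cy']]).round(1)
E
python3 - <<'E'
from h import *
for n in('scene','top'):
    c=snap(n,n+'0'); print(n,c['fx'],-np.array(c['R']).T@c['t'],np.array(c['R'])[2])
    im=cv2.resize(c['pixels'],(800,600),interpolation=cv2.INTER_CUBIC);cv2.imwrite('pics/%s0b.png'%n,im[:,:,::-1])
print(ctrl.get_state())
E
```

```text
scene 405.6354345766687 [-0.02377342  0.61676255  0.53808652] [ 0.5291243  -0.68554532 -0.50005508]
top 468.88578367444126 [ 0.35015146 -0.03756435  1.10622202] [ 0.15479818  0.02549189 -0.98761718]
{'time_s': 0.1, 'qpos': array([-1.23012431e+00,  8.78848945e-02,  1.37213023e+00, -2.95201664e-05,
        1.68361093e+00, -1.03086998e-01]), 'dq': array([-0.00057845, -0.00322549, -0.00388379,  0.00106861,  0.00052983,
        0.0022669 ]), 'joint_efforts': array([ 1.39528325e-03, -3.53012824e+01, -3.14218998e+01, -2.33890405e-04,
        7.93661369e-03, -2.40319508e-06]), 'tool_pos': array([ 0.23597462, -0.4962962 ,  0.23024036]), 'eef_rot': array([ 9.75485419e-01,  2.20061725e-01, -1.35057077e-04, -1.00779664e-03]), 'force': array([-0.22101937, -0.2710912 , -0.44726002]), 'moment': array([0.04852723, 0.03684698, 0.00518521]), 'gripper_force': 0.0, 'opening': 1.0027747064498793}
```

View pics/top0b.png

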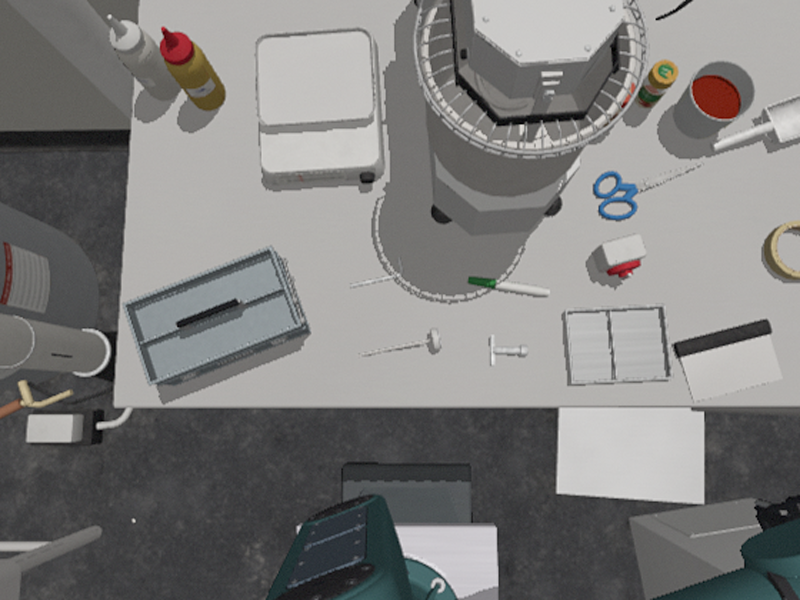

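View pics/scene0b.png

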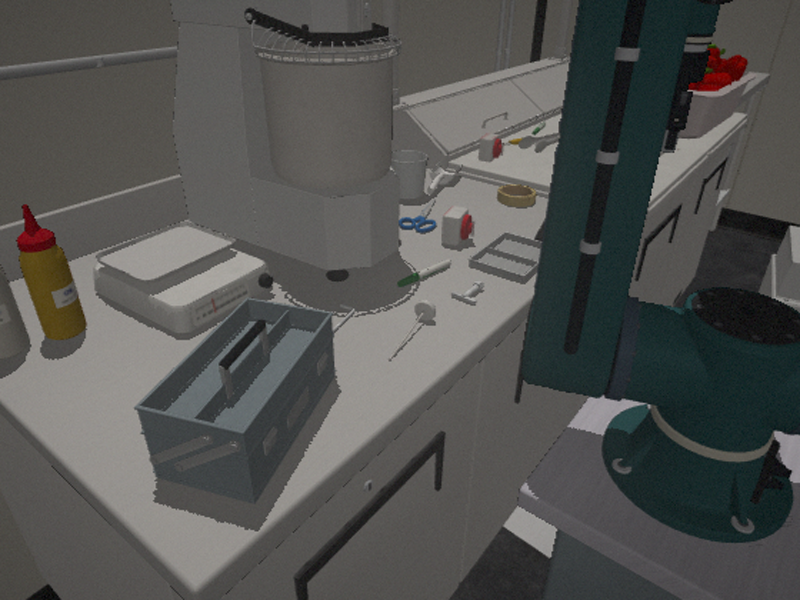

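The top view shows (in 800x600 pixels) the box at about (215,315), its grip at (208,313), the thermometer with its dial at (434,341), the bolt at (508,348) and the hex key at (375,281). The pen is at (508,287), the timer at (622,257) and the steel tray at (616,344). I'm enlarging crops to get measurements.

Run:
```python
from h import *
p=load('top0')['pixels'][:,:,::-1]
cv2.imwrite('pics/cA.png',cv2.resize(p[155:270,235:395],(800,575),interpolation=cv2.INTER_CUBIC))
b=cv2.resize(p[160:275,385:485],(400,460),interpolation=cv2.INTER_CUBIC)
d=cv2.resize(p[165:275,80:225],(400,303),interpolation=cv2.INTER_CUBIC)
o=np.zeros((460,800,3),np.uint8);o[:,:400]=b;o[:303,400:]=d;cv2.imwrite('pics/cB.png',o)
```

```text
(no output)
```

View pics/cA.png

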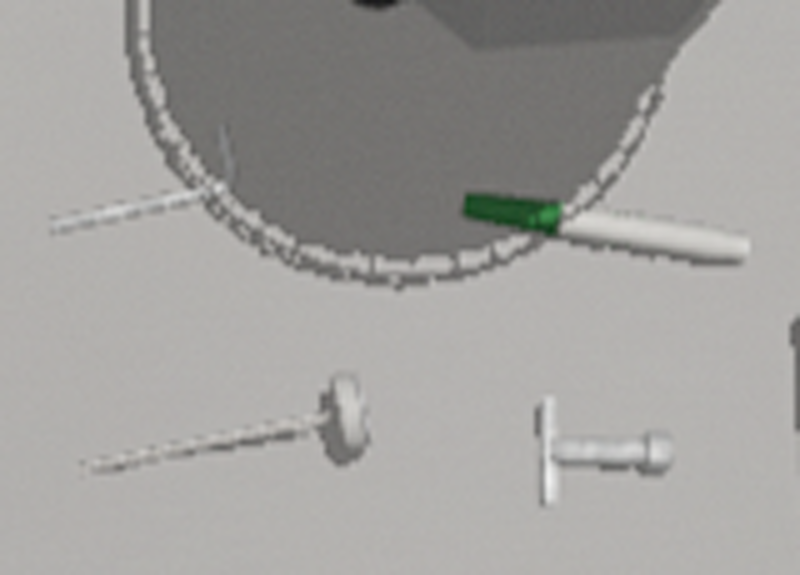

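View pics/cB.png

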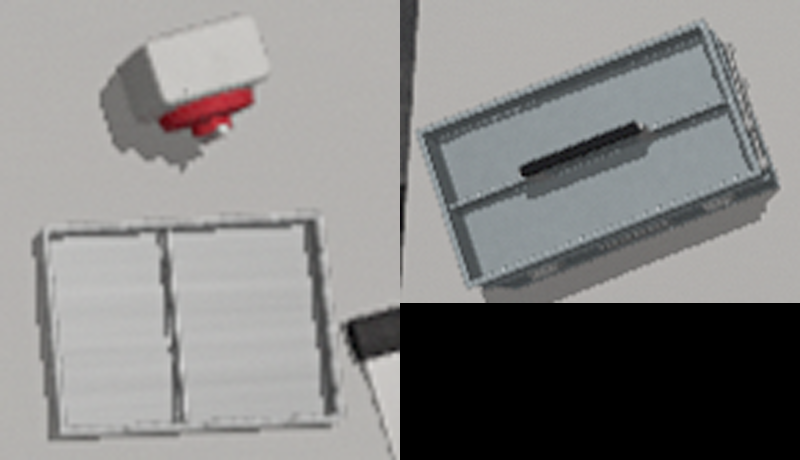

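Crop A shows the hex key from (52,225) to (228,185) with its short leg up to (224,128), the thermometer from tip (90,467) to dial (347,418), and the bolt bar at (548,398)-(548,504) with its head at (668,452). Crop B shows the steel tray rim corners (38,228), (322,212), (338,425), (55,432), the timer top corners (145,45), (250,13), (270,75), (165,97), and the box grip from (523,172) to (640,126).

Run:
```python
from h import *
c=load('top0')
A=lambda x,y,z:back(c,235+x/5,155+y/5,z)
B=lambda x,y,z:back(c,385+x/4,160+y/4,z)
D=lambda x,y,z:back(c,80+(x-400)/2.7586,165+y/2.7586,z)
def ang(p,q): d=np.array(q)-p; return round(float(np.degrees(np.arctan2(d[1],d[0]))),1),round(float(np.hypot(*d[:2])),4)
def show(n,ps):
    print(n,*[p[:2].tolist() for p in ps],[ang(ps[i],ps[(i+1)%len(ps)]) for i in range(len(ps))],'mean',np.mean(ps,0).round(4)[:2])
show('hex',[A(228,185,.004),A(52,225,.004),A(224,128,.004)])
show('therm dial/tip',[A(347,418,.018),A(90,467,.002)])
show('bar',[A(548,398,.008),A(548,504,.008)]); show('shank head-end/bar',[A(672,452,.008),A(540,451,.008)])
show('tray',[B(38,228,.016),B(322,212,.016),B(338,425,.016),B(55,432,.016)])
show('timer',[B(145,45,.066),B(250,13,.066),B(270,75,.066),B(165,97,.066)])
show('rim',[D(418,132,.11),D(705,20,.11),D(775,175,.11),D(470,285,.11)])
show('grip',[D(523,172,.13),D(640,126,.13)])
show('pen',[A(466,205,.01),A(748,250,.01)])
s=ctrl.get_state()
from scipy.spatial.transform import Rotation as Ro
print(Ro.from_quat(s['eef_rot']).as_matrix().round(3))
```

```text
hex [0.5542, -0.0099] [0.5353, 0.0742] [0.582, -0.0081] [(102.7, 0.0862), (-60.4, 0.0946), (-176.3, 0.0279)] mean [0.5572 0.0187]
therm dial/tip [0.4413, -0.0653] [0.42, 0.0554] [(100.0, 0.1226), (-80.0, 0.1226)] mean [ 0.4306 -0.0049]
bar [0.4512, -0.1596] [0.4018, -0.1585] [(178.7, 0.0494), (-1.3, 0.0494)] mean [ 0.4265 -0.159 ]
shank head-end/bar [0.4257, -0.2166] [0.4264, -0.1554] [(89.3, 0.0612), (-90.7, 0.0612)] mean [ 0.426 -0.186]
tray [0.491, -0.2756] [0.4996, -0.4399] [0.3768, -0.4413] [0.3732, -0.2806] [(-87.0, 0.1645), (-179.3, 0.1228), (91.3, 0.1607), (2.4, 0.1179)] mean [ 0.4352 -0.3594]
timer [0.5882, -0.3287] [0.6062, -0.3883] [0.5704, -0.3974] [0.5583, -0.3384] [(-73.2, 0.0623), (-165.7, 0.0369), (101.6, 0.0602), (18.0, 0.0314)] mean [ 0.5808 -0.3632]
rim [0.4913, 0.4086] [0.5798, 0.1842] [0.4561, 0.1261] [0.372, 0.3606] [(-68.5, 0.2412), (-154.8, 0.1367), (109.7, 0.2491), (21.9, 0.1286)] mean [0.4748 0.2699]
grip [0.4572, 0.3165] [0.4922, 0.2276] [(-68.5, 0.0955), (111.5, 0.0955)] mean [0.4747 0.272 ]
pen [0.5427, -0.1228] [0.5204, -0.2548] [(-99.6, 0.1339), (80.4, 0.1339)] mean [ 0.5316 -0.1888]
[[ 0.903  0.429 -0.001]
 [ 0.429 -0.903  0.002]
 [ 0.    -0.002 -1.   ]]
```

The measured sizes agree with those given (box 241x129, grip 96, bolt bar 49, pen 134, tray 161x119 mm). I'll fetch the bolt first.

The manual's scale: shifts go in shares of 0.5 m and turns go in shares of 90 degrees. Converting my numbers, 0.311 m / 0.5 = 0.622, 0.19 m / 0.5 = 0.38, 63.7 degrees / 90 = 0.7078.

Emit:
play_rows(increments="0.38 0.622 -0.222 0.7078 -0.3; 0.38 0.622 -0.222 0.7078 -0.3; 0.38 0.622 -0.222 0.7078 -0.3; 0.38 0.622 -0.222 0.7078 -0.3; 0.38 0.622 -0.222 0.7078 -0.3; 0.38 0.622 -0.222 0.7078 -0.3; 0.38 0.622 -0.222 0.7078 -0.3; 0.38 0.622 -0.222 0.7078 -0.3", squeeze=40)

```text
time_s: 1.1
tool_pos: [0.426, -0.1855, 0.12]
eef_rot: [0.712, 0.702, -0.0, -0.0]
force: [0.7, 0.0, 0.0]
opening: 0.65
gripper_force: 0.0
```

Run:
```python
from h import *
c=snap('wrist','w0'); s=ctrl.get_state();print(s['tool_pos'],s['qpos'],s['time_s'])
print(proj(c,[.426,-.186,.008]),proj(c,[.4265,-.159,.008]),proj(c,[s['tool_pos'][0],s['tool_pos'][1],0.008]))
```

```text
[ 0.42597126 -0.18643171  0.12047355] [-5.34088886e-01 -5.35316249e-02  1.73582048e+00 -6.94687206e-04
  1.45904747e+00 -5.17759400e-01] 1.15
[286.4 209. ] [286.6 172.7] [286.4 209.6]
```

View pics/w0.png

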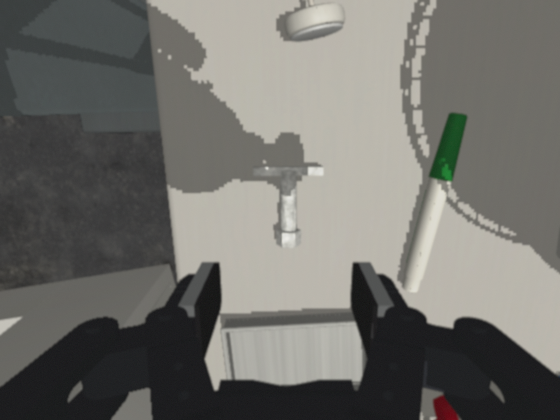

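The wrist view shows the bolt at (289,207), within about 2 mm of the projected (286,209), and square to the fingers. I'll grasp it.

To row units: -0.117 m / 0.5 = -0.234, -0.09 m / 0.5 = -0.18.

Emit:
play_rows(increments="0.002 0 -0.12 0 0.2; 0.002 0 -0.18 0 0.2; 0.002 0 -0.234 0 0.2; 0.002 0 -0.234 0 0.4; 0.002 0 -0.234 0 1; 0.002 0 -0.234 0 1; 0.002 0 -0.234 0 1; 0.002 0 -0.234 0 1")

```text
time_s: 2.15
tool_pos: [0.4278, -0.1865, 0.0045]
eef_rot: [0.712, 0.702, -0.0, 0.001]
force: [-0.9, -1.4, 4.7]
opening: 0.116
gripper_force: 39.4
```

To row units: -0.209 m / 0.5 = -0.418, -0.17 m / 0.5 = -0.34, 2.7 degrees / 90 = 0.03.

Emit:
play_rows(increments="0 0 0 0 1; 0 0 0.06 0 1; 0 0 0.16 0 1; 0.02 -0.12 0.16 0.03 1; 0.02 -0.24 0.16 0.03 1; 0.02 -0.34 0.16 0.03 1; 0.02 -0.418 0.16 0.03 1; 0.02 -0.418 0.16 0.03 1")

```text
time_s: 3.15
tool_pos: [0.4365, -0.3967, 0.0822]
eef_rot: [0.697, 0.717, 0.0, -0.001]
force: [-0.2, 0.8, -0.9]
opening: 0.114
gripper_force: 39.2
```

To row units: -0.0765 m / 0.5 = -0.153, -0.073 m / 0.5 = -0.146.

Emit:
play_rows(increments="0 0 -0.1 0 1; 0 0 -0.146 0 1; 0 0 -0.153 0 1; 0 0 -0.153 0 1; 0 0 -0.153 0 0.3; 0 0 -0.153 0 0.3; 0 0 -0.153 0 0.3; 0 0 -0.04 0 0.3")

```text
time_s: 4.15
tool_pos: [0.4341, -0.3915, 0.058]
eef_rot: [0.696, 0.718, 0.0, -0.007]
force: [0.8, -0.6, 0.6]
opening: 0.345
gripper_force: 0.0
```

To row units: 0.432 m / 0.5 = 0.864, 0.12 m / 0.5 = 0.24, 10.9 degrees / 90 = 0.1211.

Emit:
play_rows(increments="0 0.12 0.2 0 0.3; 0.212 0.864 0.24 0.1211 0.3; 0.212 0.864 0.24 0.1211 0.3; 0.212 0.864 0.24 0.1211 0.3; 0.212 0.864 0.24 0.1211 0.3; 0.212 0.864 0.24 0.1211 0.3; 0.212 0.864 0.24 0.1211 0.3; 0.212 0.864 0.12 0.1211 0.3")

```text
time_s: 5.15
tool_pos: [0.547, 0.0362, 0.134]
eef_rot: [0.624, 0.782, 0.005, 0.006]
force: [0.9, 0.5, -0.0]
opening: 0.351
gripper_force: 0.0
```

Run:
```python
from h import *
c=snap('wrist','w1'); s=ctrl.get_state();print(s['tool_pos'],s['time_s'])
t=s['tool_pos'];print([proj(c,p) for p in([.5542,-.0099,.003],[.5353,.0742,.003],[.582,-.0081,.003],[t[0],t[1],.003])])
c2=snap('top','t1')
o=np.concatenate([c['pixels'][:,:,::-1],c2['pixels'][165:270,330:480][:,::1,::-1].repeat(2,0).repeat(2,1)[:,:240][:210]] if 0 else [c['pixels'][:,:,::-1]],1)
q=np.zeros((420,800,3),np.uint8);q[:,:560]=o;q[:240,560:]=cv2.resize(c2['pixels'][200:280,390:470][:,:,::-1],(240,240));cv2.imwrite('pics/w1b.png',q)
```

```text
[0.54109367 0.04045466 0.12255281] 5.2
[array([279.8, 256.1]), array([279.8, 150.6]), array([313.1, 260.9]), array([277.5, 194.7])]
```

View pics/w1b.png

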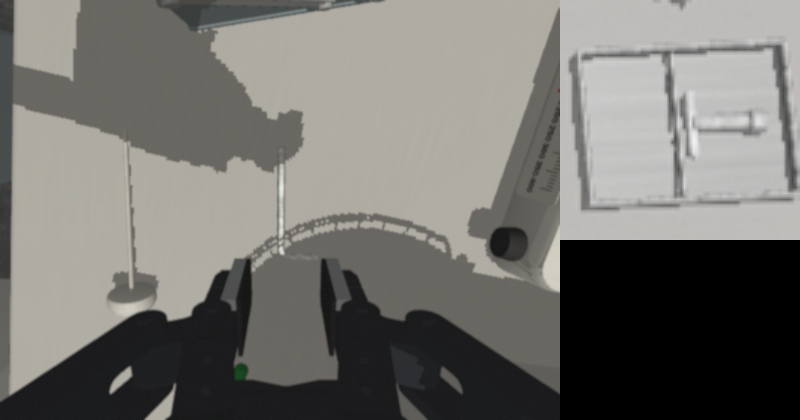

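The bolt lies flat in the wide compartment. The hex leg is at (281,150)-(280,255), matching my projection within 2 mm. I'll descend and grip it.

To row units: -0.121 m / 0.5 = -0.242, -0.12 m / 0.5 = -0.24.

Emit:
play_rows(increments="0 0 -0.1 0 0.5; 0 0 -0.18 0 0.5; 0 0 -0.22 0 0.5; 0 0 -0.24 0 0.5; 0 0 -0.242 0 0.5; 0 0 -0.242 0 1; 0 0 -0.242 0 1; 0 0 -0.242 0 1")

```text
time_s: 6.25
tool_pos: [0.5427, 0.0336, 0.0078]
eef_rot: [0.624, 0.781, 0.0, 0.001]
force: [0.6, 0.3, 0.1]
opening: 0.002
gripper_force: 0.0
```

To row units: 0.03 m / 0.5 = 0.06.

Emit:
play_rows(increments="0 0 0 0 1; 0 0 0 0 1; 0 0 0.06 0 1; 0 0 0.06 0 1; 0 0 0.06 0 1; 0 0 0.06 0 1")

```text
time_s: 7.0
tool_pos: [0.5413, 0.0336, 0.0357]
eef_rot: [0.624, 0.781, -0.001, -0.001]
force: [-0.7, 0.0, -0.6]
opening: -0.003
gripper_force: 0.0
```

Run:
```python
from h import *
c=snap('wrist','w2'); s=ctrl.get_state();t=s['tool_pos'];print(t,s['eef_rot'],s['time_s'])
print([proj(c,p) for p in([t[0],t[1],t[2]])] if 0 else proj(c,t))
```

```text
[0.54131738 0.03362094 0.03576984] [ 6.24378538e-01  7.81121144e-01 -6.33749386e-04 -8.93958845e-04] 7.05
[286.7 278.9]
```

View pics/w2.png

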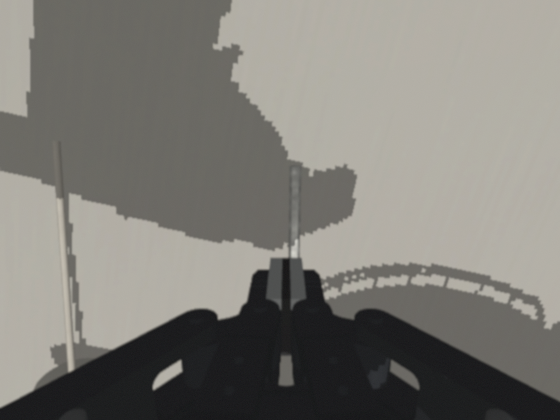

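The fingers closed just above the key (TCP at 7.8 mm), and it still lies untouched with its leg at about (294,170)-(295,250). I'll locate it again from this picture.

Run:
```python
from h import *
c=load('w2');print(back(c,295,172,.004),back(c,294.5,245,.004))
c=load('w1');print(back(c,281.5,150,.004),back(c,280,250,.004))
```

```text
[0.5361 0.0749 0.004 ] [0.5446 0.0377 0.004 ]
[0.5364 0.0751 0.004 ] [ 0.5531 -0.0042  0.004 ]
```

To row units: -0.034 m / 0.5 = -0.068, 0.004 m / 0.5 = 0.008.

Emit:
play_rows(increments="0.008 0 0 0 0.5; 0.008 0 0 0 0.5; 0.008 0 -0.04 0 0.5; 0.008 0 -0.06 0 0.5; 0.008 0 -0.068 0 0.6; 0.008 0 -0.068 0 1; 0.008 0 -0.068 0 1; 0.008 0 -0.068 0 1")

```text
time_s: 8.05
tool_pos: [0.5466, 0.0336, 0.0036]
eef_rot: [0.624, 0.781, 0.0, 0.0]
force: [-0.2, 0.2, -0.8]
opening: 0.032
gripper_force: 39.1
```

To row units: 0.08 m / 0.5 = 0.16, 0.03 m / 0.5 = 0.06.

Emit:
play_rows(increments="0 0 0 0 1; 0 0 0.06 0 1; 0 0 0.16 0 1; 0 0 0.16 0 1")

```text
time_s: 8.55
tool_pos: [0.5499, 0.0335, 0.0886]
eef_rot: [0.624, 0.781, 0.003, 0.005]
force: [0.8, 1.0, 0.4]
opening: 0.028
gripper_force: 39.2
```

To row units: -0.345 m / 0.5 = -0.69, -0.3 m / 0.5 = -0.6, -80 degrees / 90 = -0.8889.

Emit:
play_rows(increments="-0.1 0 0.04 -0.1111 1; -0.222 -0.1 0.04 -0.2222 1; -0.222 -0.2 0.04 -0.3333 1; -0.222 -0.3 0.04 -0.4444 1; -0.222 -0.4 0.04 -0.5556 1; -0.222 -0.5 0.04 -0.6667 1; -0.222 -0.6 0.04 -0.7778 1; -0.222 -0.69 0.04 -0.8889 1")

```text
time_s: 9.55
tool_pos: [0.4345, -0.3129, 0.102]
eef_rot: [0.981, 0.194, -0.0, -0.0]
force: [1.1, 0.7, 0.2]
opening: 0.035
gripper_force: 39.3
```

To row units: -20.9 degrees / 90 = -0.2322.

Emit:
play_rows(increments="0 0 0 -0.1111 1; 0 0 0 -0.2322 1; 0 0 0 -0.2322 1; 0 0 0 -0.2322 1; 0 0 0 -0.2322 1")

```text
time_s: 10.18
tool_pos: [0.4352, -0.3112, 0.1029]
eef_rot: [1.0, 0.017, -0.0, -0.0]
force: [-0.2, -0.2, -1.3]
opening: 0.034
gripper_force: 39.3
```

Run:
```python
from h import *
from scipy.spatial.transform import Rotation as Ro
c=snap('wrist','w3'); s=ctrl.get_state();t=s['tool_pos'];print(t,Ro.from_quat(s['eef_rot']).as_matrix()[:2,1],s['time_s'],s['gripper_force'])
```

```text
[ 0.43520404 -0.31121117  0.10295319] [ 0.03335008 -0.99944373] 10.225 39.28365318104625
```

View pics/w3.png

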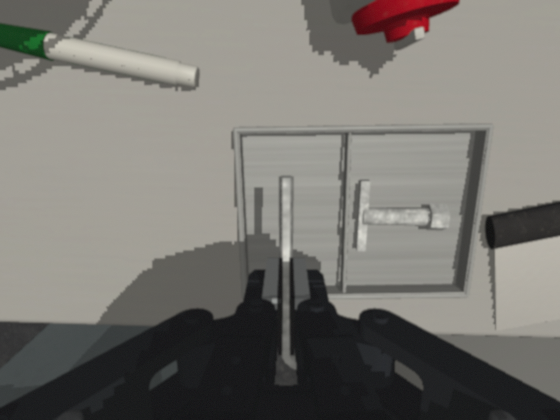

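The hex key hangs straight over the narrow compartment, its leg along column 287 with clearance to the walls. I'll lower and release it.

To row units: -0.0965 m / 0.5 = -0.193, -0.001 m / 0.5 = -0.002.

Emit:
play_rows(increments="-0.002 0 -0.1 0 1; -0.002 0 -0.17 0 1; -0.002 0 -0.193 0 1; -0.002 0 -0.193 0 1; -0.002 0 -0.193 0 1; -0.002 0 -0.193 0 0.6; -0.002 0 -0.193 0 0.6; -0.002 0 -0.193 0 0.6")

```text
time_s: 11.22
tool_pos: [0.4343, -0.3115, 0.0067]
eef_rot: [1.0, 0.016, 0.0, 0.0]
force: [-0.4, 0.6, 0.4]
opening: 0.199
gripper_force: 0.0
```

To row units: 0.48 m / 0.5 = 0.96, 0.42 m / 0.5 = 0.84, 60 degrees / 90 = 0.6667.

Emit:
play_rows(increments="0 0 0.08 0 0.6; 0 0 0.2 0 0.6; -0.02 0.2 0.36 0.1111 0; -0.02 0.4 0.36 0.2222 0; -0.02 0.6 0.36 0.3333 0; -0.02 0.72 0.36 0.4444 -0.5; -0.02 0.84 0.36 0.5556 -0.5; -0.02 0.96 0.36 0.6667 -0.5")

```text
time_s: 12.22
tool_pos: [0.4246, 0.0484, 0.1822]
eef_rot: [0.857, 0.516, 0.001, 0.001]
force: [1.0, -0.3, -0.5]
opening: 0.748
gripper_force: 0.0
```

To row units: 0.105 m / 0.5 = 0.21, 0.06 m / 0.5 = 0.12, 49.8 degrees / 90 = 0.5533.

Emit:
play_rows(increments="0.08 0.12 0.06 0.1111 0; 0.1 0.21 0.06 0.2222 0; 0.1 0.21 0.06 0.3333 0; 0.1 0.21 0.06 0.4444 0; 0.1 0.21 0.06 0.5533 0; 0.1 0.21 0.06 0.5533 0; 0.1 0.21 0.06 0.5533 0; 0.1 0.21 0.06 0.5533 0")

```text
time_s: 13.22
tool_pos: [0.4748, 0.1515, 0.2116]
eef_rot: [0.562, 0.827, 0.0, 0.0]
force: [0.7, -0.4, 1.0]
opening: 0.497
gripper_force: 0.0
```

Run:
```python
from h import *
from scipy.spatial.transform import Rotation as Ro
c=snap('wrist','w4');c2=snap('top','t4'); s=ctrl.get_state();t=s['tool_pos'];print(t,Ro.from_quat(s['eef_rot']).as_matrix()[:2,1],s['time_s'],proj(c,[t[0],t[1],.1305]))
q=np.zeros((420,800,3),np.uint8);q[:,:560]=c['pixels'][:,:,::-1];q[:240,560:]=cv2.resize(c2['pixels'][200:280,390:470][:,:,::-1],(240,240));cv2.imwrite('pics/w4b.png',q)
```

```text
[0.47479396 0.15150172 0.2116003 ] [0.92993454 0.36772508] 13.325 [286.1 221.6]
```

View pics/w4b.png

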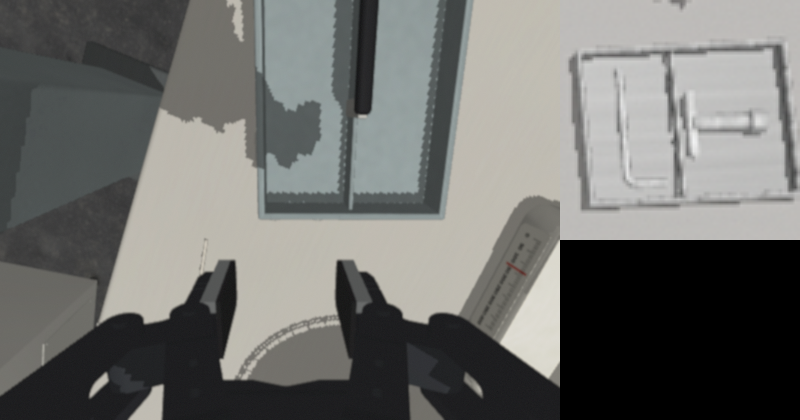

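Hex key and bolt both lie flat in their compartments (the inset shows the L on the left and the T on the right). The near end of the grip bar is at (363,112) and the near tray corners are at (262,217) and (445,217). I'll refine the box pose from these.

Run:
```python
from h import *
c=load('w4')
e=back(c,363,112,.128);f=back(c,369,30,.1305);a=back(c,262,216,.11);b=back(c,445,216,.11)
print(e,f,a,b,np.linalg.norm(a-b),np.degrees(np.arctan2(*(b-a)[1::-1])),np.degrees(np.arctan2(*(f-e)[1::-1])))
th=np.radians(21.5);X=np.array([np.cos(th),np.sin(th)]);Y=np.array([-X[1],X[0]])
print('centre from bar',e[:2]+.049*Y,'from corners',(a+b)[:2]/2+.12*Y)
```

```text
[0.4927 0.2327 0.128 ] [0.4764 0.2742 0.1305] [0.4598 0.1429 0.11  ] [0.5806 0.1907 0.11  ] 0.12991335574143253 21.588475894440347 111.44346466682008
centre from bar [0.47474144 0.27829046] from corners [0.47621985 0.27845011]
```

To row units: 0.125 m / 0.5 = 0.25, -0.0985 m / 0.5 = -0.197.

Emit:
play_rows(increments="0 0.12 0 0 0; 0 0.25 0 0 0; 0 0.25 -0.1 0 0.2; 0 0.25 -0.17 0 0.2; 0 0.25 -0.197 0 0.2; 0 0.25 -0.197 0 0.2; 0 0.25 -0.197 0 1; 0 0.25 -0.197 0 1", squeeze=60)

```text
time_s: 14.32
tool_pos: [0.476, 0.2769, 0.1155]
eef_rot: [0.562, 0.827, 0.002, 0.001]
force: [-0.2, -0.5, 4.3]
opening: 0.094
gripper_force: 61.8
```

Emit:
play_rows(increments="0 0 0 0 1; 0 0 0 0 1")

```text
time_s: 14.58
tool_pos: [0.476, 0.2769, 0.1155]
eef_rot: [0.562, 0.827, 0.002, 0.001]
force: [-1.3, -1.2, 5.8]
opening: 0.098
gripper_force: 62.1
```

Emit:
play_rows(increments="0.0132 0.0052 0.0178 0 1; 0.0282 0.0112 0.0338 0 1; 0.045 0.0178 0.0478 0 1; 0.063 0.0248 0.0594 0 1; 0.0824 0.0324 0.0688 0 1; 0.1026 0.0404 0.0754 0 1; 0.1236 0.0486 0.0796 0 1; 0.1448 0.057 0.081 0 1")

```text
time_s: 15.58
tool_pos: [0.5489, 0.3054, 0.1561]
eef_rot: [0.562, 0.827, 0.002, 0.001]
force: [-0.4, -2.3, 5.0]
opening: 0.095
gripper_force: 61.8
```

To row units: 0.0703 m / 0.5 = 0.1406, 0.0646 m / 0.5 = 0.1292.

Emit:
play_rows(increments="0.0212 0.0084 -0.0014 0 1; 0.042 0.0166 -0.0056 0 1; 0.0624 0.0246 -0.0122 0 1; 0.0816 0.0322 -0.0216 0 1; 0.0996 0.0392 -0.0332 0 1; 0.1164 0.0458 -0.0472 0 1; 0.1292 0.051 -0.0604 0 1; 0.1406 0.0554 -0.075 0 1")

```text
time_s: 16.58
tool_pos: [0.6204, 0.3334, 0.1164]
eef_rot: [0.562, 0.827, 0.002, 0.002]
force: [6.2, 1.7, 2.3]
opening: 0.097
gripper_force: 61.5
```

To row units: 0.1 m / 0.5 = 0.2, 0.05 m / 0.5 = 0.1.

Emit:
play_rows(increments="0 0 0 0 1; 0 0 0 0 0.5; 0 0 0 0 0.2; 0 0 0 0 0.2; 0 0 0.1 0 0.2; 0 0 0.2 0 0.2")

```text
time_s: 17.32
tool_pos: [0.6165, 0.3326, 0.2155]
eef_rot: [0.562, 0.827, -0.002, -0.001]
force: [1.1, -0.3, 0.1]
opening: 0.4
gripper_force: 0.0
```

The tray is open. Next is the timer, going round in front of the mixer.

To row units: -0.39 m / 0.5 = -0.78, -0.02 m / 0.5 = -0.04, -80 degrees / 90 = -0.8889.

Emit:
play_rows(increments="-0.12 -0.04 0.06 -0.1111 -0.2; -0.24 -0.1 0.06 -0.2222 -0.5; -0.36 -0.18 0.06 -0.3333 -1; -0.4 -0.3 0.06 -0.4444 -1; -0.4 -0.42 0.06 -0.5556 -1; -0.4 -0.54 0.06 -0.6667 -1; -0.4 -0.66 0.06 -0.7778 -1; -0.4 -0.78 0.06 -0.8889 -1")

```text
time_s: 18.32
tool_pos: [0.4167, -0.0524, 0.2462]
eef_rot: [0.963, 0.27, 0.0, 0.0]
force: [1.5, -0.9, -0.2]
opening: 0.997
gripper_force: 0.0
```

To row units: -0.3 m / 0.5 = -0.6, -0.29 m / 0.5 = -0.58, -15.5 degrees / 90 = -0.1722.

Emit:
play_rows(increments="0 -0.12 -0.04 -0.1111 -1; 0 -0.24 -0.08 -0.1722 -1; 0 -0.36 -0.08 -0.1722 -1; 0 -0.48 -0.08 -0.1722 -1; 0.08 -0.58 -0.08 -0.1722 -1; 0.18 -0.6 -0.08 -0.1722 -1; 0.26 -0.6 -0.08 -0.1722 -1; 0.26 -0.6 -0.08 -0.1722 -1")

```text
time_s: 19.32
tool_pos: [0.5491, -0.3501, 0.2039]
eef_rot: [0.99, 0.141, -0.001, -0.001]
force: [-0.8, -0.4, 0.7]
opening: 0.997
gripper_force: 0.0
```

Run:
```python
from h import *
from scipy.spatial.transform import Rotation as Ro
c=snap('wrist','w5');c2=snap('scene','s5'); s=ctrl.get_state();t=s['tool_pos'];print(t,Ro.from_quat(s['eef_rot']).as_matrix()[:2,1],s['time_s'])
q=np.zeros((420,800,3),np.uint8);q[:,:560]=c['pixels'][:,:,::-1];q[:180,560:]=cv2.resize(c2['pixels'][:,:,::-1],(240,180),interpolation=cv2.INTER_AREA);cv2.imwrite('pics/w5b.png',q)
```

```text
[ 0.54710231 -0.35042265  0.20531599] [ 0.27833657 -0.96048267] 19.425
```

View pics/w5b.png

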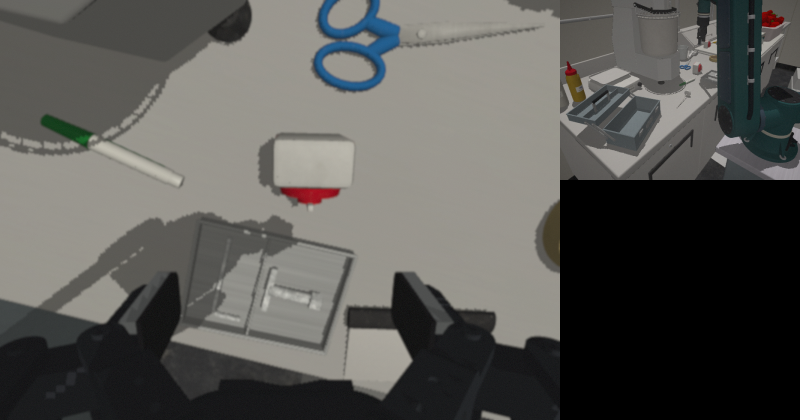

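The tray is open and the timer is square to the gripper. Its top face runs from about (275,138) to (354,187) with the dial below.

Run:
```python
from h import *
c=load('w5')
P=[back(c,*p,.066) for p in((275,138),(353,138),(354,186.5),(275,187.5))]
print(P,np.mean(P,0),[np.linalg.norm(P[i]-P[i-1]) for i in range(4)],np.degrees(np.arctan2(*(P[2]-P[3])[1::-1])))
```

```text
[array([ 0.5926, -0.3282,  0.066 ]), array([ 0.6094, -0.3856,  0.066 ]), array([ 0.5738, -0.3989,  0.066 ]), array([ 0.5553, -0.3388,  0.066 ])] [ 0.582775 -0.362875  0.066   ] [np.float64(0.03877692612882047), np.float64(0.05980802621722273), np.float64(0.038003289331319794), np.float64(0.06288290705748262)] -72.89057212071125
```

To row units: -0.185 m / 0.5 = -0.37, 0.035 m / 0.5 = 0.07, 0.7 degrees / 90 = 0.0078.

Emit:
play_rows(increments="0.07 -0.025 0 0.0078 -1; 0.07 -0.025 -0.1 0.0078 -1; 0.07 -0.025 -0.2 0.0078 -1; 0.07 -0.025 -0.3 0.0078 -1; 0.07 -0.025 -0.37 0.0078 -1; 0.07 -0.025 -0.37 0.0078 -1; 0.07 -0.025 -0.37 0.0078 0; 0.07 -0.025 -0.37 0.0078 1", squeeze=60)

```text
time_s: 20.42
tool_pos: [0.584, -0.3647, 0.0251]
eef_rot: [0.989, 0.146, 0.002, 0.002]
force: [-0.9, 0.6, -1.0]
opening: 0.763
gripper_force: 66.5
```

To row units: 0.1 m / 0.5 = 0.2, 0.05 m / 0.5 = 0.1.

Emit:
play_rows(increments="0 0 0 0 1; 0 0 0 0 1; 0 0 0 0 1; 0 0 0.1 0 1; 0 0 0.2 0 1; 0 0 0.2 0 1")

```text
time_s: 21.18
tool_pos: [0.5854, -0.3655, 0.1288]
eef_rot: [0.989, 0.146, 0.005, 0.005]
force: [0.8, -0.6, -1.3]
opening: 0.768
gripper_force: 67.1
```

To row units: 0.33 m / 0.5 = 0.66, 0.06 m / 0.5 = 0.12, 4.6 degrees / 90 = 0.0511.

Emit:
play_rows(increments="-0.1 0 0.04 0 1; -0.2 0.04 0.08 0 1; -0.3 0.12 0.12 0 1; -0.34 0.22 0.12 0 1; -0.34 0.33 0.12 0 1; -0.34 0.44 0.12 0 1; -0.34 0.55 0.12 0.0222 1; -0.34 0.66 0.12 0.0511 1")

```text
time_s: 22.18
tool_pos: [0.4116, -0.0316, 0.1801]
eef_rot: [0.982, 0.186, -0.0, -0.0]
force: [0.2, 0.7, -1.1]
opening: 0.761
gripper_force: 67.1
```

To row units: 0.311 m / 0.5 = 0.622, 0.302 m / 0.5 = 0.604.

Emit:
play_rows(increments="0 0.11 0 0 1; 0 0.22 0 0 1; 0 0.33 0 0 1; 0 0.44 0 0 1; 0.04 0.54 0 0 1; 0.09 0.604 0 0 1; 0.132 0.622 0 0 1; 0.132 0.622 0 0 1")

```text
time_s: 23.18
tool_pos: [0.4785, 0.278, 0.1792]
eef_rot: [0.983, 0.186, -0.001, 0.0]
force: [-0.9, -0.5, -0.3]
opening: 0.767
gripper_force: 67.1
```

Run:
```python
from h import *
from scipy.spatial.transform import Rotation as Ro
c=snap('wrist','w6');c2=snap('scene','s6'); s=ctrl.get_state();t=s['tool_pos'];print(t,Ro.from_quat(s['eef_rot']).as_matrix()[:2,1],s['time_s'],s['qpos'])
q=np.zeros((420,800,3),np.uint8);q[:,:560]=c2['pixels'][:,:,::-1];q[:180,560:]=cv2.resize(c['pixels'][:,:,::-1],(240,180),interpolation=cv2.INTER_AREA);cv2.imwrite('pics/w6b.png',q)
```

```text
[0.4776415  0.27718242 0.17990024] [ 0.36521146 -0.93092455] 23.275 [ 4.23218075e-01  1.09713303e-01  1.44809722e+00 -1.18930411e-04
  1.58652209e+00  1.62015308e+00]
```

View pics/w6b.png

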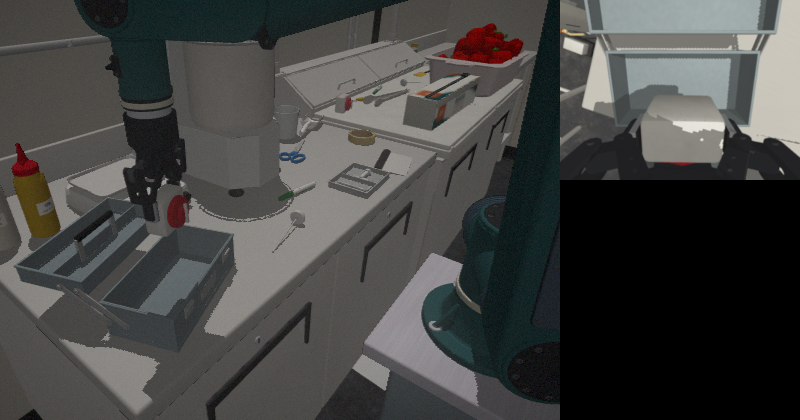

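The timer hangs upright over the open box, aligned, with the dial to the front. I'll lower it and release.

To row units: -0.153 m / 0.5 = -0.306, -0.148 m / 0.5 = -0.296.

Emit:
play_rows(increments="0 0 -0.1 0 1; 0 0 -0.2 0 1; 0 0 -0.27 0 1; 0 0 -0.296 0 1; 0 0 -0.306 0 1; 0 0 -0.306 0 1; 0 0 -0.306 0 1")

```text
time_s: 24.15
tool_pos: [0.4797, 0.2782, 0.03]
eef_rot: [0.983, 0.186, 0.002, -0.0]
force: [0.1, -0.4, -1.1]
opening: 0.763
gripper_force: 67.0
```

To row units: 0.18 m / 0.5 = 0.36, 0.15 m / 0.5 = 0.3.

Emit:
play_rows(increments="0 0 0 0 0; 0 0 0 0 -0.8; 0 0 0 0 -1; 0 0 0 0 -1; 0 0 0.1 0 -1; 0 0 0.2 0 -1; -0.01 -0.12 0.3 0 -1; -0.02 -0.2 0.36 0 -1")

```text
time_s: 25.15
tool_pos: [0.4688, 0.1797, 0.2076]
eef_rot: [0.982, 0.187, 0.001, 0.0]
force: [-0.0, -0.1, 0.0]
opening: 1.002
gripper_force: 0.0
```

Run:
```python
from h import *
c=snap('wrist','w7');s=ctrl.get_state();print(s['tool_pos'],s['time_s'])
```

```text
[0.47062325 0.17476355 0.21394719] 25.2
```

View pics/w7.png

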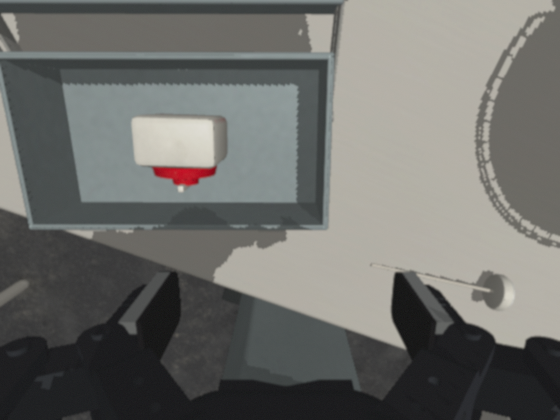

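The timer stands upright on the box floor with its top face around (180,140). Now I'll shut the tray.

To row units: 0.159 m / 0.5 = 0.318, 0.15 m / 0.5 = 0.3, 80 degrees / 90 = 0.8889.

Emit:
play_rows(increments="0 0.06 0 0.1111 -0.5; 0 0.14 0 0.2222 0; 0 0.22 0 0.3333 0; 0.08 0.28 0 0.4444 0; 0.16 0.318 0 0.5556 0; 0.24 0.318 0 0.6667 0; 0.3 0.318 0 0.7778 0; 0.3 0.318 0 0.8889 0")

```text
time_s: 26.2
tool_pos: [0.6206, 0.339, 0.2038]
eef_rot: [0.632, 0.775, -0.001, -0.0]
force: [-0.4, 0.2, -0.0]
opening: 0.501
gripper_force: 0.0
```

To row units: 10 degrees / 90 = 0.1111.

Emit:
play_rows(increments="0 0 0 0.1111 0.2; 0 0 0 0.1111 0.2; 0 0 0 0.1111 0.2; 0 0 0 0.1111 0.2")

```text
time_s: 26.7
tool_pos: [0.6187, 0.3395, 0.206]
eef_rot: [0.564, 0.826, 0.0, 0.0]
force: [-0.2, 0.9, 0.3]
opening: 0.404
gripper_force: 0.0
```

To row units: -0.09 m / 0.5 = -0.18, -0.088 m / 0.5 = -0.176.

Emit:
play_rows(increments="0.002 0 -0.08 0 0.2; 0.002 0 -0.14 0 0.2; 0.002 0 -0.176 0 0.2; 0.002 0 -0.18 0 0.2; 0.002 0 -0.18 0 0.2; 0.002 0 -0.18 0 1; 0.002 0 -0.18 0 1; 0.002 0 -0.18 0 1")

```text
time_s: 27.7
tool_pos: [0.6189, 0.3391, 0.1182]
eef_rot: [0.563, 0.826, -0.0, -0.0]
force: [-4.0, -1.9, 4.5]
opening: 0.095
gripper_force: 60.6
```

Emit:
play_rows(increments="0 0 0 0 1; 0 0 0 0 1")

```text
time_s: 27.95
tool_pos: [0.6189, 0.3391, 0.1182]
eef_rot: [0.563, 0.826, -0.0, -0.0]
force: [-3.7, -2.0, 4.1]
opening: 0.098
gripper_force: 60.6
```

Emit:
play_rows(increments="-0.0132 -0.0052 0.0178 0 1; -0.0282 -0.0112 0.0338 0 1; -0.045 -0.0178 0.0478 0 1; -0.063 -0.0248 0.0594 0 1; -0.0824 -0.0324 0.0688 0 1; -0.1026 -0.0404 0.0754 0 1; -0.1236 -0.0486 0.0796 0 1; -0.1448 -0.057 0.081 0 1")

```text
time_s: 28.95
tool_pos: [0.5469, 0.3109, 0.1587]
eef_rot: [0.563, 0.826, 0.001, 0.001]
force: [1.1, 1.8, 6.5]
opening: 0.101
gripper_force: 60.9
```

To row units: -0.0708 m / 0.5 = -0.1416, -0.0646 m / 0.5 = -0.1292.

Emit:
play_rows(increments="-0.0212 -0.0084 -0.0014 0 1; -0.042 -0.0166 -0.0056 0 1; -0.0624 -0.0246 -0.0122 0 1; -0.0816 -0.0322 -0.0216 0 1; -0.0996 -0.0392 -0.0332 0 1; -0.1164 -0.0458 -0.0472 0 1; -0.1292 -0.051 -0.0604 0 1; -0.1416 -0.0558 -0.076 0 1")

```text
time_s: 29.95
tool_pos: [0.4738, 0.2822, 0.1176]
eef_rot: [0.563, 0.826, -0.002, -0.002]
force: [-0.0, 2.3, 33.2]
opening: 0.093
gripper_force: 64.9
```

To row units: 0.1 m / 0.5 = 0.2, 0.05 m / 0.5 = 0.1.

Emit:
play_rows(increments="0 0 0 0 1; 0 0 0 0 0.5; 0 0 0 0 0.2; 0 0 0 0 0.2; 0 0 0.1 0 0.2; 0 0 0.2 0 0.2")

```text
time_s: 30.7
tool_pos: [0.4763, 0.2827, 0.2185]
eef_rot: [0.563, 0.826, -0.001, -0.001]
force: [1.5, -0.3, 1.3]
opening: 0.404
gripper_force: 0.0
```

To row units: -0.347 m / 0.5 = -0.694, -0.3 m / 0.5 = -0.6, -80 degrees / 90 = -0.8889.

Emit:
play_rows(increments="-0.04 -0.12 0 -0.1111 0.2; -0.072 -0.24 0 -0.2222 0.2; -0.072 -0.36 0 -0.3333 0.2; -0.072 -0.48 0 -0.4444 0.2; -0.072 -0.6 0 -0.5556 0.2; -0.072 -0.694 0 -0.6667 0.2; -0.072 -0.694 -0.06 -0.7778 0.2; -0.072 -0.694 -0.14 -0.8889 0.2")

```text
time_s: 31.7
tool_pos: [0.4416, -0.0654, 0.1489]
eef_rot: [0.964, 0.267, 0.002, 0.001]
force: [0.1, 0.1, -0.1]
opening: 0.4
gripper_force: 0.0
```

To row units: -21.5 degrees / 90 = -0.2389.

Emit:
play_rows(increments="0 0 0 -0.1111 0.2; 0 0 0 -0.2389 0.2; 0 0 0 -0.2389 0.2; 0 0 0 -0.2389 0.2")

```text
time_s: 32.2
tool_pos: [0.4407, -0.0641, 0.1486]
eef_rot: [0.996, 0.088, 0.0, 0.0]
force: [-1.0, -0.3, -0.4]
opening: 0.4
gripper_force: 0.0
```

Run:
```python
from h import *
from scipy.spatial.transform import Rotation as Ro
c=snap('wrist','w8');c2=snap('scene','s8'); s=ctrl.get_state();t=s['tool_pos'];print(t,Ro.from_quat(s['eef_rot']).as_matrix()[:2,1],s['time_s'],proj(c,[t[0],t[1],.03]))
w7=load('w7');print(back(w7,500,292,.018),back(w7,373,265,.002))
q=np.zeros((420,800,3),np.uint8);q[:,:560]=c['pixels'][:,:,::-1];q[:240,560:]=cv2.resize(c2['pixels'][180:360,50:230][:,:,::-1],(240,240));cv2.imwrite('pics/w8b.png',q)
```

```text
[ 0.4407144  -0.06402826  0.14860521] [ 0.17406036 -0.98473495] 32.3 [285.9 205.2]
[ 0.4459 -0.0668  0.018 ] [0.4199 0.0614 0.002 ]
```

View pics/w8b.png

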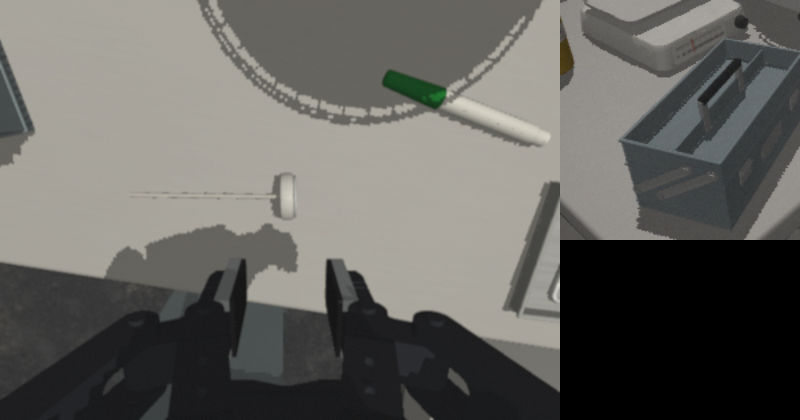

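The tray is shut. The thermometer dial is at (287,196), spanning rows 172 to 220, with its stem along row 194 parallel to the closing line.

Run:
```python
from h import *
c=load('w8');print(back(c,287,196,.018),back(c,274,196,.018),back(c,298,196,.018),back(c,287,172,.018),back(c,287,220,.018),back(c,130,195,.002),proj(c,[.4407,-.064,.018]))
```

```text
[ 0.4449 -0.0642  0.018 ] [ 0.4432 -0.0542  0.018 ] [ 0.4465 -0.0726  0.018 ] [ 0.4636 -0.0608  0.018 ] [ 0.4256 -0.0676  0.018 ] [0.4192 0.0629 0.002 ] [285.8 201.1]
```

To row units: -0.127 m / 0.5 = -0.254, 0.004 m / 0.5 = 0.008, 1 degrees / 90 = 0.0111.

Emit:
play_rows(increments="0.008 0 -0.1 0.0111 0.3; 0.008 0 -0.2 0.0111 0.3; 0.008 0 -0.24 0.0111 0.3; 0.008 0 -0.254 0.0111 0.3; 0.008 0 -0.254 0.0111 0.3; 0.008 0 -0.254 0.0111 1; 0.008 0 -0.254 0.0111 1; 0.008 0 -0.254 0.0111 1", squeeze=40)

```text
time_s: 33.3
tool_pos: [0.4459, -0.0643, 0.023]
eef_rot: [0.995, 0.095, 0.002, 0.001]
force: [-0.8, 0.3, 5.9]
opening: 0.115
gripper_force: 43.2
```

To row units: 0.17 m / 0.5 = 0.34, 0.15 m / 0.5 = 0.3.

Emit:
play_rows(increments="0 0 0 0 1; 0 0 0.1 0 1; 0 0 0.2 0 1; 0 0 0.3 0 1; 0 0 0.34 0 1; 0 0 0.34 0 1")

```text
time_s: 34.05
tool_pos: [0.4456, -0.0643, 0.1934]
eef_rot: [0.995, 0.095, 0.002, 0.001]
force: [0.2, 0.5, -1.1]
opening: 0.111
gripper_force: 42.5
```

Run:
```python
from h import *
c=snap('wrist','w9');c2=snap('scene','s9'); s=ctrl.get_state();t=s['tool_pos'];print(t,s['time_s'],s['opening'],s['gripper_force'])
q=np.zeros((420,800,3),np.uint8);q[:,:560]=c['pixels'][:,:,::-1];q[:240,560:]=cv2.resize(c2['pixels'][80:260,180:360][:,:,::-1],(240,240));cv2.imwrite('pics/w9b.png',q)
```

```text
[ 0.44398348 -0.06387049  0.19015291] 34.15 0.11562781117842984 42.45514690876007
```

View pics/w9b.png

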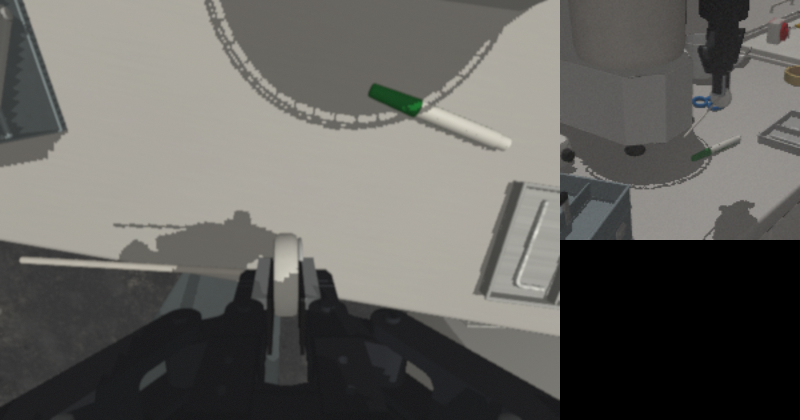

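The thermometer is held by its dial with the stem level. I'll take it to the front channel of the tray.

To row units: 0.272 m / 0.5 = 0.544, 0.0245 m / 0.5 = 0.049, 10.1 degrees / 90 = 0.1122.

Emit:
play_rows(increments="0 0.1 0 0.0222 1; 0 0.2 0 0.0444 1; 0 0.3 0 0.0667 1; 0 0.4 0 0.0889 1; 0.04 0.5 0 0.1122 1; 0.049 0.544 0 0.1122 1; 0.049 0.544 0 0.1122 1; 0.049 0.544 0 0.1122 1")

```text
time_s: 35.15
tool_pos: [0.4683, 0.2072, 0.1899]
eef_rot: [0.983, 0.182, -0.002, 0.001]
force: [0.3, 0.0, -0.1]
opening: 0.111
gripper_force: 42.5
```

Run:
```python
from h import *
c=snap('wrist','w10');c2=snap('scene','s10'); s=ctrl.get_state();t=s['tool_pos'];print(t,s['time_s'],s['opening'],s['gripper_force'])
q=np.zeros((420,800,3),np.uint8);q[:,:560]=c['pixels'][:,:,::-1];q[:240,560:]=cv2.resize(c2['pixels'][130:370,50:290][:,:,::-1],(240,240));cv2.imwrite('pics/w10b.png',q)
```

```text
[0.46873047 0.20688762 0.19077205] 35.25 0.11413148888444925 42.45321035385132
```

View pics/w10b.png

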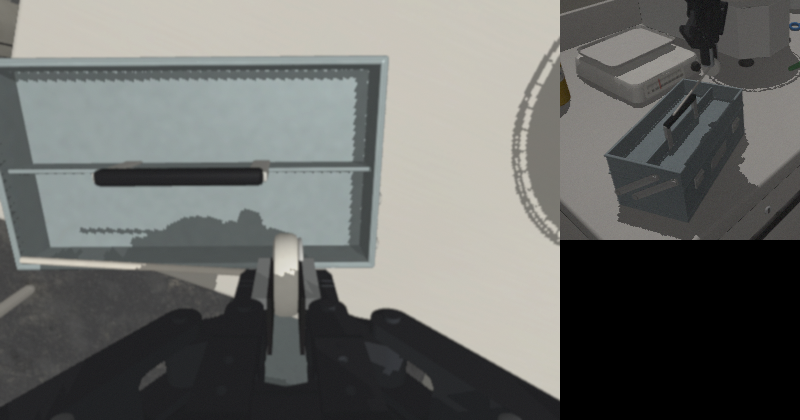

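The thermometer is parallel to the channel, and its stem clears the grip. I'll lower and release it.

To row units: -0.088 m / 0.5 = -0.176, -0.085 m / 0.5 = -0.17.

Emit:
play_rows(increments="0 0 -0.08 0 1; 0 0 -0.14 0 1; 0 0 -0.17 0 1; 0 0 -0.176 0 1; 0 0 -0.176 0 1; 0 0 -0.176 0 1; 0 0 -0.176 0 0.5; 0 0 -0.176 0 0.5")

```text
time_s: 36.25
tool_pos: [0.4694, 0.2081, 0.1041]
eef_rot: [0.983, 0.182, 0.001, -0.0]
force: [-0.2, 0.4, -0.2]
opening: 0.25
gripper_force: 0.0
```

To row units: -0.2 m / 0.5 = -0.4, -0.15 m / 0.5 = -0.3.

Emit:
play_rows(increments="0 0 0 0 0.5; 0 0 0.06 0 0.5; 0 0 0.16 0 0.5; -0.06 -0.1 0.24 0 0.5; -0.12 -0.2 0.24 0 0.5; -0.18 -0.3 0.24 0 0.5; -0.2 -0.4 0.24 0 0.5; -0.2 -0.4 0.24 0 0.5")

```text
time_s: 37.25
tool_pos: [0.3685, 0.0054, 0.2238]
eef_rot: [0.984, 0.179, 0.001, 0.001]
force: [-0.4, -0.2, 0.5]
opening: 0.247
gripper_force: 0.0
```

Run:
```python
from h import *
c=snap('top','t11');c2=snap('scene','s11');s=ctrl.get_state();print(s['time_s'],s['tool_pos'])
q=np.zeros((560,800,3),np.uint8)
q[:300]=cv2.resize(c['pixels'][140:290,80:480][:,:,::-1],(800,300),interpolation=cv2.INTER_CUBIC)
q[300:,:400]=cv2.resize(c2['pixels'][200:356,80:320][:,:,::-1],(400,260),interpolation=cv2.INTER_CUBIC)
cv2.imwrite('pics/fin.png',q)
```

```text
37.35 [0.36919599 0.00793352 0.22365702]
```

View pics/fin.png

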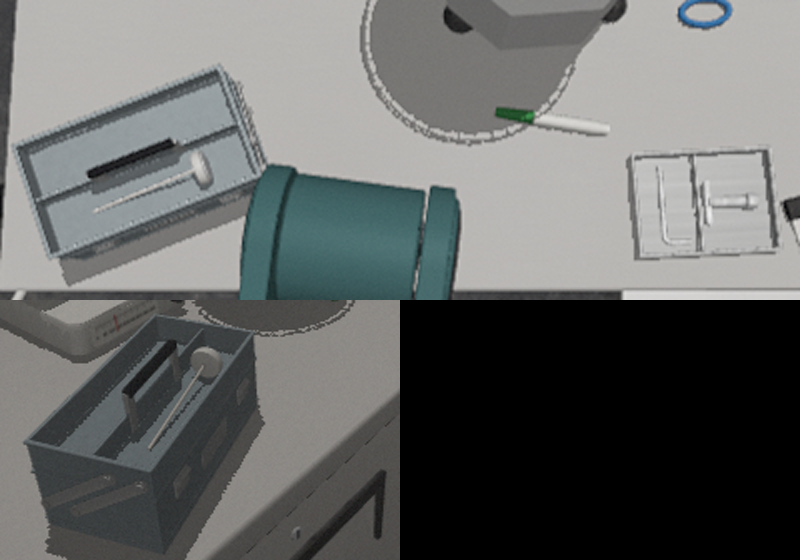

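The thermometer lies in the front channel with its dial at (202,170), the hex key and bolt are in the steel tray, and the pen hasn't moved. I'll check numerically that the tray is fully shut, then hand in.

Run:
```python
from h import *
def cen(f):
    p=load(f)['pixels'][205:238,118:172].astype(int).max(2); return np.argwhere(p<60).mean(0)
d=cen('t11')-cen('top0');print(d)
if np.abs(d).max()<0.5: print(ctrl.job_done())
```

```text
[ 0.05698036 -0.12421931]
the job is handed in; nothing more can be done
None
```

I handed the job in at about 37 s: the timer is upright under the shut tray with the thermometer in it, the hex key and bolt lie flat in their compartments, and the pen was not touched; the verdict was not shown.

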